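# Square the tray guide to the back rail and hold it

### The arm

A 6-joint arm with a two-finger parallel gripper is mounted at the origin on the work surface. World frame = base frame: x ahead of the robot, y to its left, z up, the work surface at z = 0. Lengths are in m, angles in rad, forces in N, time in s.
With the tool pointing down it reaches from about 0.4 to 0.825 m from the base axis. Payload 7 kg.
Tool frame: the origin (TCP) lies at the centre of the arm's flange, where the gripper is bolted on; the fingertips stand 173 mm ahead of it and the grasp point (between the pads) lies 155 mm ahead of it (arm.grasp_offset is the z of the grasp point in the tool frame, in m); z points along the fingers, y is the line along which they close (so a half turn about z gives the same grasp; the last joint's range is limited). The gripper opens to 85 mm and grips with 20 to 120 N. Pads are 22 mm wide; open, the fingers measure 114 mm over their backs; the gripper's body (76 mm by 85 mm) begins 54 mm behind the grasp point. The pads swing forward as they close: fully open they stand 13 mm farther back than shut.
Start: joints at [-0.857, 0.359, 0.012, 0, -1.224, -0.288], TCP at [0.279, -0.615, 0.405] pointing down, gripper open.
Joint ranges: [-3.07, 3.07], [-1.43, 2.12], [-1.02, 1.25], [-3.03, 1.67], [-3.05, -0], [-3.03, 3.03]. Speed limits (rad/s): [2.39, 2.39, 3.01, 3.14, 3.14, 3.14].

### API

Orientations are given as a rotation vector (axis times angle).
In Python, from workcell import readout, imaging, arm gives the robot as it stands. The module is installed in compiled form; this text tells all that it offers.
- The arm moves only by the shell command python3 -m handwheel 'ROWS' [FORCE]. ROWS is JSON, one flat list of numbers, 7 for each row, row after row: the gripper command: -1 is fully open, 1 is shut, values between are in proportion, then the shift along the tool's x, y, z scaled (see below), then the turn, a rotation vector about the tool's x, y, z scaled (see below). In form: [fingers, x, y, z, wx, wy, wz, fingers, x, y, z, wx, wy, wz, ...]. A call has 1 to 12 rows; each row is the pose to reach, as a shift and turn from the pose commanded when the call began, along the tool's axes at that moment, turning the shorter way round; what a row does not reach only later rows make up. The controller multiplies each number of a shift by 0.2 m and each number of a turn by 360 degrees. A row lasts 1/8 s, in which the tool goes at most 62.5 mm and 10.7 degrees, less where a joint would pass 70% of its speed; a pose out of reach is approached as far as the arm can. A call with a number of a shift or a turn outside -1 to 1 is refused whole. A call with a gripper value outside its range is refused whole. The fingers move at their own pace and stop on an object; FORCE is the grip in N (left out, the last holds). Time passes only in rows, so rows that repeat a pose let the fingers close. It gives the time, the measured TCP pose, the force, the opening and the grip force at its end, in the units of the state.
- readout.observe(): the state, without advancing time (a new reading comes with each control period).
- imaging.read_camera(name): name is "side" or "top"; returns the picture (420x560x3 uint8, red, green, blue); there is no depth.
- imaging.camera_params(name): a dict with "intrinsics" (3x3 intrinsics, pixels), "rvec" (rotation vector, rad) and "tvec" (3), from world to camera coordinates, as OpenCV has them. Camera axes: x right, y down, z forward; pixel columns grow to the right and rows downward; lengths in m; the calibration is good to about 2 mm. A picture is of the moment at which its call begins. camera_params takes no time and is no camera call.
- arm.finish_job(): hands the job in; it is judged then, once.
The state is a dict: "time": time; "joint_pos": joint angles; "qd": joint speeds; "joint_efforts": joint torques, N m; "eef_pos": TCP position; "tcp_rot": TCP orientation; "contact_force": force on the tool from outside, world axes, zero at the start; "wrist_torque": the same for the moment, N m; "finger_gap": finger opening in m; "grip_force": force on a finger pad.
Only numpy, scipy, OpenCV 4.12 (cv2) and the standard library are available. Lean on these libraries where they do the work, as an engineer would, in place of code of your own. Each camera call takes 0.05 s, during which the arm holds its last target. There are 200 camera calls.

### The job

The side guide on the aluminium vial-tray deck has swung inward and must be brought square to the back rail before its screws are tightened. Pick up the red assembly square (its diagonal brace is the handhold), lay it flat on the deck and press its outer corner fully into the inside corner of the two rails, until one leg lies flush along the back rail and the other has pushed the guide flush against itself. Finish while still holding the square there, pressed firmly against both rails, and leave the vial rack, blue box, steel cell and hex key where they are.

Things in the scene. Friction and masses are not known exactly. Their poses are not given: they have to be found in the camera images.
- deck: Fixed aluminium plate 300 x 300 x 12 mm on the bench. Origin: centre of its underside, so its top is at z = 12 mm; x axis towards the back rail, y axis towards the side guide. Inner face of the back rail: plane x = +115 mm; inner face of the guide once square: plane y = +115 mm. A hex key lies on the quarter with negative x and y.
- back_rail: Dark fixed bar 25 mm wide, 22 mm tall, 280 mm long along the deck's y axis, on the deck's +x edge (deck y from -140 to +140 mm). Origin: bottom of its inner face at deck (+115, +140, +12) mm; axes as the deck's. All faces of deck, rails and square are smooth metal (friction about 0.25 between them).
- guide_screw (a point): Dark side guide, a bar 25 mm wide, 22 mm tall, 250 mm long near the deck's +y edge, swinging flat on the deck about the screw nearest the back rail. Origin: bottom of the bar at that screw, deck (+95, +127.5, +12) mm. It runs along its own x from +17 to -233 mm; inner face at its own y = -12.5 mm. When square its axes are parallel to the deck's.
- guide (a joint): Angle of the guide, rad: 0 when square to the back rail, positive when its free end is swung inward over the deck (under 90 degrees between the rails). Starts at 0.05 to 0.13, travel -0.05 to 0.2. Snug screws: it stays where left, 0.45 N m of friction (3 N at 150 mm from the screw). It cannot go past 0 while the square is flush on the back rail.
- corner (a point): The inside corner that the square goes into: where the inner faces of the back rail and the squared guide would meet, at the deck's top surface; axes as the deck's. The free space lies towards -x and -y.
- square: Red loose rigid square, 18 mm thick, 0.3 to 0.5 kg, lying flat: two legs 170 mm long (outside) and 20 mm wide, joined by a diagonal brace 14 mm wide, 18 mm tall: the grip. Origin: underside, middle of brace, near the centre of mass. Outer corner at (+57, +57) mm; face x = +57 goes to the back rail, face y = +57 to the guide, its axes then parallel to the deck's. Legs reach back to -113 mm.
- square_corner (a point): Outer corner of the square, underside, at (+57, +57, 0) mm in its frame, same axes; the tip has a 4 mm notch. The brace is square to the line from its middle to this corner, and fingers close on it along that line; there are 45 mm from brace to inner corner (a right-angled triangle of room), and open space behind.
- vial_rack: White rack 100 x 200 x 26 mm with amber vials, 57 mm tall in all. Origin: centre of underside. Leave alone.
- blue_box: Blue storage box 133 x 133 x 54 mm. Origin: centre of underside. Leave alone.
- steel_cell: Steel spool-shaped pressure cell, 72 mm diameter, 112 mm tall. Origin: centre of underside. Leave alone.
- hex_key: Hex key with a black cross handle, 130 mm long along its y axis, handle 70 mm wide and 14 mm tall at +y, lying on the deck. Origin: underside, middle. Leave alone.
Mind the look-alikes: they are no part of the job. Of the things shaped like the square, the red one is meant.

How it is judged:
On the way:
1. the square is picked up off the bench (height (world z) of square above 0.014 m and contact force between the fingers and square above 1 N), for 0.2 s.
At the end, for the whole second after the job is handed in: Held by the gripper, still and flat on the deck (within 4 mm, 0.04 rad), the square has its corner within 3 mm of the rails' corner in x and y and is within 0.015 rad of the back rail; the guide is within 0.015 rad of square; each rail is pressed with over 1.5 N (x of square_corner in the frame of corner between -0.003 and 0.003 m and y of square_corner in the frame of corner between -0.003 and 0.003 m and z of square_corner in the frame of corner below 0.004 m and angle between square's own z axis and vertical below 0.04 rad and angle between the x axis of square and the x axis of deck, either way round below 0.015 rad and value of joint guide between -0.015 and 0.015 rad and contact force between square and back_rail above 1.5 N and contact force between square and guide above 1.5 N and contact force between the fingers and square above 1.5 N and linear speed of square below 0.01 m/s); the arm keeps its last pose, push and grip.
It fails at once if a bystander (vial rack, blue box, steel cell or hex key) is moved more than 20 mm (distance of any of vial_rack, blue_box, steel_cell, hex_key from where it was at the start of the episode above 0.02 m).
It also fails if it takes over 38 s, if anything falls off the work surface, if the arm or the gripper's body presses on something with over 40 N, if the wrist force passes 120 N, or if a joint passes its speed limit or range.

## Working session

There is one attempt and no reset: what is moved stays moved. The work goes in short steps, Python scripts to look and compute and a shell command to move; the robot and the scene stay as the last step left them, time stands still between calls to the robot, and variables do not carry over. Pictures are saved under pics/ and viewed, at most 10 in all, crops included, and the job is handed in when it is done.

```bash
mkdir -p pics; cat > h.py <<'E'
import numpy as np,cv2
from workcell import readout, imaging, arm
from scipy.spatial.transform import Rotation as R
def cam(n):
    p=imaging.camera_params(n);K=np.array(p["intrinsics"],float);Rm=cv2.Rodrigues(np.array(p["rvec"],float))[0];t=np.array(p["tvec"],float).ravel();return K,Rm,t
def ray(n,uv,z):
    K,Rm,t=cam(n);c=-Rm.T@t
    d=(Rm.T@np.linalg.inv(K)@np.c_[np.atleast_2d(uv),np.ones(len(np.atleast_2d(uv)))].T).T
    return c+d*((z-c[2])/d[:,2:3])
def proj(n,P):
    K,Rm,t=cam(n);q=(K@(Rm@np.atleast_2d(P).T+t[:,None])).T;return q[:,:2]/q[:,2:]
def shot(n,f):
    im=imaging.read_camera(n);cv2.imwrite(f"pics/{f}.png",im[:,:,::-1]);return im
E
python3 - <<'E'
from h import *
for n in("top","side"): shot(n,n+"0"); K,Rm,t=cam(n); print(n,-Rm.T@t,K[0,0])
s=readout.observe(); print(s)
E
```

```text
top [ 0.45493438 -0.1256287   1.57439638] 486.649529376708
side [-0.08844847  0.45613017  0.89239065] 430.684217663823
{'time': 0.1, 'joint_pos': array([-8.56892391e-01,  3.59284822e-01,  1.11789406e-02, -2.79041621e-04,
       -1.22410827e+00, -2.88093585e-01]), 'qd': array([ 0.00172543, -0.00337067,  0.00235741, -0.00036799,  0.00032746,
       -0.00039134]), 'joint_efforts': array([-1.58885763e-03, -5.84762871e+01,  2.94110870e+01,  6.95449457e+00,
       -3.10989890e-03,  5.28337949e-06]), 'eef_pos': array([ 0.27873509, -0.61457728,  0.40389459]), 'tcp_rot': array([ 6.63578425e-01, -3.07024931e+00, -2.15105052e-03]), 'contact_force': array([ 0.22561405,  0.3489234 , -0.23662643]), 'wrist_torque': array([-0.00045705, -0.03248509,  0.00986566]), 'grip_force': 0.0, 'finger_gap': 0.0855277934593349}
```

View pics/top0.png

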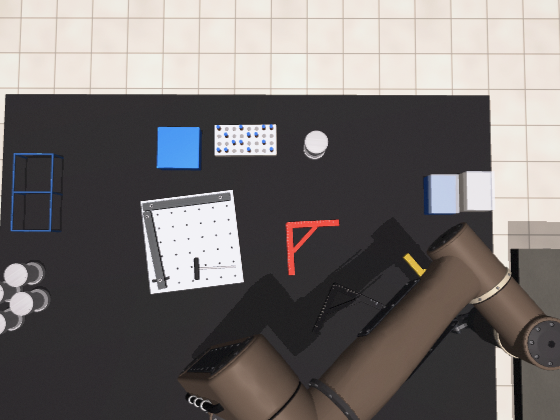

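View pics/side0.png

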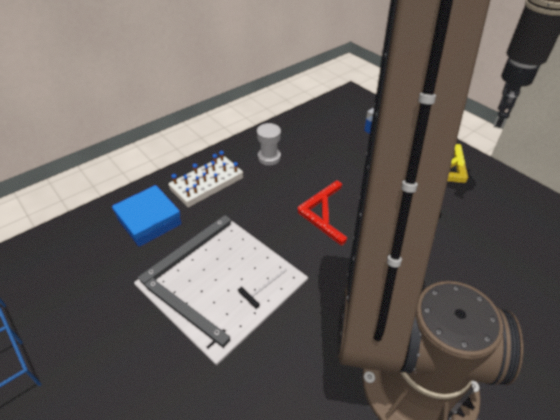

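The top view shows the deck (192,243), with the back rail along its upper edge and the guide at its left. The hex key is at (205,267). The red square has its outer corner at (287,223) and its brace near (305,236). Look-alikes: the yellow square at (413,264), mostly under the arm, and the black triangle or its shadow at (345,300). I choose the red one.

```bash
python3 - <<'E'
from h import *
im=cv2.imread("pics/top0.png"); b,g,r=[im[:,:,i].astype(int) for i in range(3)]
red=((r>130)&(g<100)&(b<100)).astype(np.uint8)
n,l,st,ce=cv2.connectedComponentsWithStats(red); i=1+st[1:,4].argmax(); print(st[i],ce[i]); red=(l==i).astype(np.uint8)
ys,xs=np.nonzero(red)
P=ray("top",np.c_[xs,ys],0.018)[:,:2]
box=cv2.minAreaRect(np.float32(P)*1000); print("red box mm",box)
def line(p): vx,vy,x0,y0=cv2.fitLine(np.float32(p),cv2.DIST_HUBER,0,.01,.01).ravel(); return np.array([vx,vy]),np.array([x0,y0])
def inter(a,b): s=np.linalg.solve(np.c_[a[0],-b[0]],b[1]-a[1]); return a[1]+s[0]*a[0]
# outer edges, upper: first red row per column ; left: first red col per row
up=np.array([(x,ys[xs==x].min()-.5) for x in range(xs.min()+4,xs.max()-3)]); lf=np.array([(xs[ys==y].min()-.5,y) for y in range(ys.min()+6,ys.max()-3)])
A=line(ray("top",up,0.018)[:,:2]);B=line(ray("top",lf,0.018)[:,:2])
C=inter(A,B); print("sq corner",C,"angles(deg)",np.degrees([np.arctan2(A[0][1],A[0][0]),np.arctan2(B[0][1],B[0][0])]))
# deck hull
roi=np.zeros(red.shape,np.uint8); roi[180:305,130:255]=1
w=(((r+g+b)/3>130)*roi).astype(np.uint8)
n,l,st,ce=cv2.connectedComponentsWithStats(w); i=1+st[1:,4].argmax()
ys,xs=np.nonzero(l==i); P=ray("top",np.c_[xs,ys],0.012)[:,:2]
bx=cv2.minAreaRect(np.float32(P)*1000);print("deck box",bx, cv2.boxPoints(bx).tolist())
hull=np.zeros_like(red);cv2.fillConvexPoly(hull,cv2.convexHull(np.c_[xs,ys].astype(np.int32)),1)
dk=((hull>0)&((r+g+b)/3<110)).astype(np.uint8)
dk=cv2.morphologyEx(dk,cv2.MORPH_OPEN,np.ones((3,3)))
n,l,st,ce=cv2.connectedComponentsWithStats(dk)
for j in range(1,n):
  if st[j,4]>100:
    yy,xx=np.nonzero(l==j); print(st[j],[np.round(v,2) for v in cv2.minAreaRect(np.float32(ray("top",np.c_[xx,yy],.034)[:,:2])*1000)])
big=cv2.resize(im[180:310,130:350],None,fx=3.6,fy=3.6,interpolation=cv2.INTER_CUBIC); cv2.imwrite("pics/crop.png",big)
E
```

```text
[286 220  53  55 720] [302.175      237.19305556]
red box mm ((452.44085693359375, -220.32601928710938), (167.46002197265625, 168.43209838867188), 3.143496513366699)
sq corner [ 0.5305819  -0.13100544] angles(deg) [-86.513916   3.446799]
deck box ((467.76971435546875, 170.0730743408203), (298.6731872558594, 301.2600402832031), 7.442802429199219) [[300.17926025390625, 300.0894775390625], [339.203369140625, 1.3676376342773438], [635.3601684570312, 40.056671142578125], [596.3360595703125, 338.77850341796875]]
[155 197  52  11 236] [array([592.27, 202.27]), array([ 17.77, 162.99]), np.float64(7.1)]
[145 212  15  67 378] [array([455.01, 285.17]), array([211.86,  26.09]), np.float64(12.58)]
[194 258   5  22 102] [array([381.33, 149.54]), array([66.05, 12.64]), np.float64(0.95)]
```

View pics/crop.png

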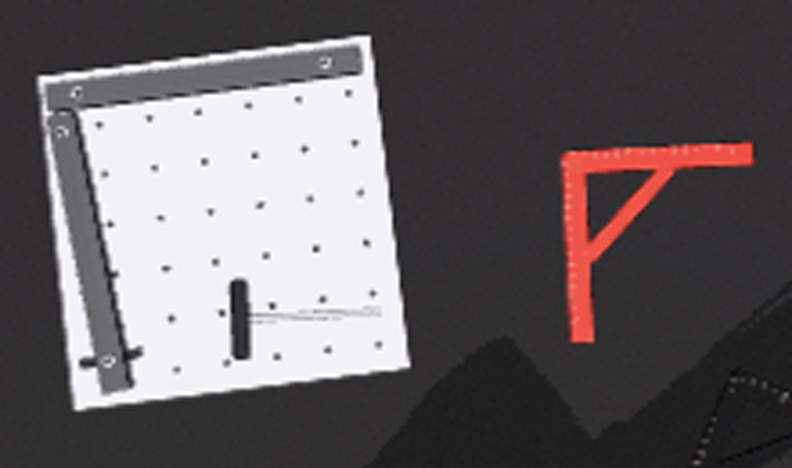

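```bash
cat >> h.py <<'E'
def to(pos,yaw,s=None):
    """tool y axis at yaw (deg, world), pointing down -> shift, turn in move units"""
    s=s or readout.observe(); R0=R.from_rotvec(s["tcp_rot"]); y=np.radians(yaw)
    best=None
    for k in(0,np.pi):
        yy=np.array([np.cos(y+k),np.sin(y+k),0]);z=np.array([0,0,-1.]);M=R.from_matrix(np.c_[np.cross(yy,z),yy,z])
        d=(R0.inv()*M).as_rotvec()
        print("shift",np.round(R0.inv().apply(np.array(pos)-s["eef_pos"])/.2,3),"turn",np.round(d/(2*np.pi),4),"deg",np.round(np.degrees(d),1))
def st():
    s=readout.observe();yv=R.from_rotvec(s["tcp_rot"]).as_matrix()
    print("t",round(s["time"],2),"pos",np.round(s["eef_pos"],4),"yaw y",np.round(np.degrees(np.arctan2(yv[1,1],yv[0,1])),2),"z",np.round(yv[:,2],4),"F",np.round(s["contact_force"],1),"M",np.round(s["wrist_torque"],2),"gap",round(s["finger_gap"],4),"grip",round(s["grip_force"],1),"j",np.round(s["joint_pos"],2))
E
python3 -c "
from h import *
st();to([.4771,-.1913,.26],48.46)"
```

```text
t 0.1 pos [ 0.2787 -0.6146  0.4039] yaw y 114.39 z [-7.0e-04  1.2e-03 -1.0e+00] F [ 0.2  0.3 -0.2] M [-0.   -0.03  0.01] gap 0.0855 grip 0.0 j [-0.86  0.36  0.01 -0.   -1.22 -0.29]
shift [-1.777  1.517  0.721] turn [ 0.0002 -0.0002  0.1831] deg [ 0.1 -0.1 65.9]
shift [-1.777  1.517  0.721] turn [ 2.000e-04  2.000e-04 -3.169e-01] deg [ 1.000e-01  1.000e-01 -1.141e+02]
```

```bash
python3 -m handwheel '[0.2,-1,0.85,0.3,0,0,-0.317,0.2,-1,0.85,0.3,0,0,-0.317,0.2,-1,0.85,0.3,0,0,-0.317,0.2,-1,0.85,0.3,0,0,-0.317,0.2,-1,0.85,0.3,0,0,-0.317,0.2,-1,0.85,0.3,0,0,-0.317,0.2,-1,0.85,0.3,0,0,-0.317,0.2,-1,0.85,0.3,0,0,-0.317,0.2,-1,0.85,0.3,0,0,-0.317,0.2,-1,0.85,0.3,0,0,-0.317,0.2,-1,0.85,0.3,0,0,-0.317,0.2,-1,0.85,0.3,0,0,-0.317]' 60; python3 -c "
from h import *
st();to([.4771,-.1913,.26],48.46)"
```

```text
time: 1.6
eef_pos: [0.3906, -0.3772, 0.3444]
tcp_rot: [-2.937, 1.114, 0.001]
contact_force: [0.5, -0.1, -0.2]
finger_gap: 0.0341
grip_force: 0.0
t 1.6 pos [ 0.3906 -0.3772  0.3444] yaw y -131.54 z [-5.e-04  4.e-04 -1.e+00] F [ 0.5 -0.1 -0.2] M [-0.01  0.03  0.01] gap 0.0341 grip 0.0 j [-0.41  0.19 -0.37 -0.   -1.01  1.25]
shift [-0.292 -0.983  0.422] turn [-2.e-04  0.e+00 -5.e-01] deg [-1.0e-01  0.0e+00 -1.8e+02]
shift [-0.292 -0.983  0.422] turn [0.     0.0001 0.    ] deg [0. 0. 0.]
```

```bash
python3 -m handwheel '[0.2,-0.29,-0.98,0.42,0,0,0,0.2,-0.29,-0.98,0.42,0,0,0,0.2,-0.29,-0.98,0.42,0,0,0,0.2,-0.29,-0.98,0.42,0,0,0,0.2,-0.29,-0.98,0.42,0,0,0,0.2,-0.29,-0.98,0.42,0,0,0]'; python3 - <<'E'
from h import *
st()
im=shot("top","top1");im2=shot("side","side1")
cv2.imwrite("pics/c1.png",cv2.resize(np.hstack([im[200:300,240:380],im2[150:270,270:390][:100]])[:,:,::-1],None,fx=3,fy=3,interpolation=cv2.INTER_CUBIC))
E
```

```text
time: 2.35
eef_pos: [0.4771, -0.1921, 0.2608]
tcp_rot: [2.937, -1.114, -0.0]
contact_force: [-0.4, -1.0, 0.1]
finger_gap: 0.0342
grip_force: 0.0
t 2.35 pos [ 0.4771 -0.1921  0.2608] yaw y -131.55 z [-3.e-04 -1.e-04 -1.e+00] F [-0.4 -1.   0.1] M [-0.06 -0.02  0.02] gap 0.0342 grip 0.0 j [-0.    0.24 -0.53  0.   -0.8   0.85]
```

View pics/c1.png

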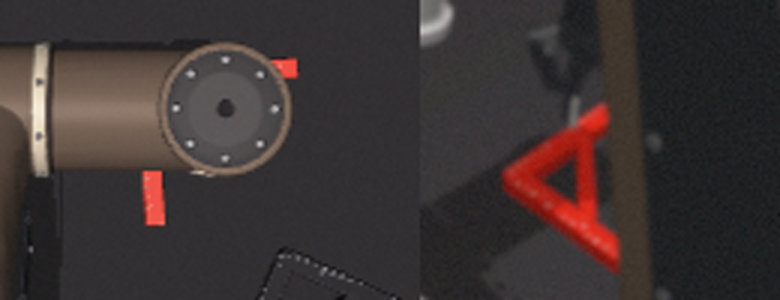

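The wrist sits over the square, and the legs show at (285,68) and (153,197) in the crop. I'll cross-check the square's corner in the side view, then go down.

```bash
python3 - <<'E'
from h import *
im=cv2.imread("pics/side1.png").astype(int);m=(im[:,:,2]>130)&(im[:,:,1]<80)&(im[:,:,0]<80)
ys,xs=np.nonzero(m[150:270,270:390]);k=xs.argmin();uv=(xs[k]+270,ys[k]+150);print(uv,ray("side",[uv],.009),proj("side",[.5306,-.131,.018]),proj("side",[.5306,-.131,0]))
E
python3 -m handwheel '[0.2,0,0,0.2,0,0,0,0.2,0,0,0.3,0,0,0,0.2,0,0,0.37,0,0,0,0.2,0,0,0.37,0,0,0]'
```

```text
(np.int64(298), np.int64(207)) [[ 0.53859373 -0.14176689  0.009     ]] [[297.14090697 208.06236495]] [[296.92355767 212.44501525]]
time: 2.95
eef_pos: [0.4767, -0.1926, 0.1862]
tcp_rot: [2.937, -1.114, -0.002]
contact_force: [0.8, -0.0, -0.5]
finger_gap: 0.0343
grip_force: 0.0
```

```bash
python3 -m handwheel '[0.2,0,0,0.045,0,0,0,0.2,0,0,0.045,0,0,0,1,0,0,0.045,0,0,0,1,0,0,0.045,0,0,0,1,0,0,0.045,0,0,0,1,0,0,0.045,0,0,0,1,0,0,0.045,0,0,0,1,0,0,0.045,0,0,0]' 80; python3 -c "
from h import *
st()"
```

```text
time: 3.95
eef_pos: [0.4774, -0.192, 0.1784]
tcp_rot: [-2.938, 1.112, -0.002]
contact_force: [-1.0, 1.1, 5.9]
finger_gap: 0.0119
grip_force: 79.0
t 3.95 pos [ 0.4774 -0.192   0.1784] yaw y -131.47 z [ 1.2e-03 -1.0e-04 -1.0e+00] F [-1.   1.1  5.9] M [0.31 0.36 0.03] gap 0.0119 grip 79.0 j [-0.    0.37 -0.6   0.   -0.6   0.85]
```

```bash
python3 -m handwheel '[1,0,0,-0.2,0,0,0,1,0,0,-0.4,0,0,0,1,0,0,-0.4,0,0,0,1,0,0,-0.4,0,0,0]'; python3 - <<'E'
from h import *
st()
s=readout.observe()
c=np.array([.4678,.1701]);a=np.radians(7.44);M=np.array([[np.cos(a),-np.sin(a)],[np.sin(a),np.cos(a)]])
p=c+M@np.array([.058-.02,.058-.03]);print(p); to([*p,s["eef_pos"][2]],52.44)
im=shot("top","top2");im2=shot("side","side2")
cv2.imwrite("pics/c2.png",cv2.resize(np.hstack([im[190:310,230:380],im2[130:250,260:410]])[:,:,::-1],None,fx=2.5,fy=2.5,interpolation=cv2.INTER_CUBIC))
E
```

```text
time: 4.45
eef_pos: [0.4763, -0.1919, 0.2569]
tcp_rot: [-2.937, 1.113, 0.002]
contact_force: [0.8, -0.3, -3.6]
finger_gap: 0.0118
grip_force: 79.3
t 4.45 pos [ 0.4763 -0.1919  0.2569] yaw y -131.52 z [-1.2e-03  6.0e-04 -1.0e+00] F [ 0.8 -0.3 -3.6] M [ 0.    0.1  -0.01] gap 0.0118 grip 79.3 j [-0.    0.25 -0.53 -0.   -0.79  0.85]
[0.50185442 0.20278481]
shift [-1.212e+00 -1.562e+00  1.000e-03] turn [ 3.00e-04 -1.00e-04  4.89e-01] deg [ 1.00e-01 -0.00e+00  1.76e+02]
shift [-1.212e+00 -1.562e+00  1.000e-03] turn [ 0.      0.0002 -0.011 ] deg [ 0.   0.1 -4. ]
```

View pics/c2.png

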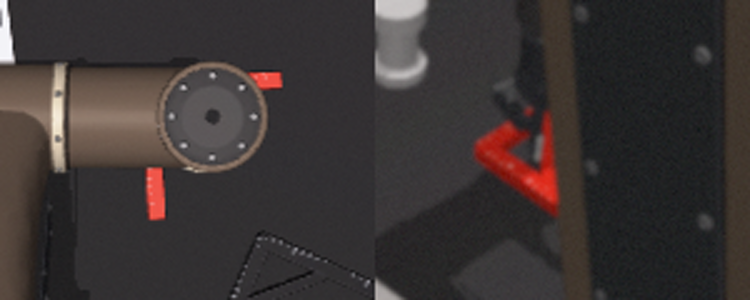

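The square is held level and off the bench (red corner at about (480,150) in the right half). Next I carry it over the deck.

```bash
python3 -m handwheel '[1,-0.15,-0.2,0,0,0,-0.005,1,-0.35,-0.45,0,0,0,-0.011,1,-0.55,-0.7,0,0,0,-0.011,1,-0.75,-0.97,0,0,0,-0.011,1,-0.75,-0.97,0,0,0,-0.011,1,-0.75,-0.97,0,0,0,-0.011]' && python3 -m handwheel '[1,-0.2,-0.25,0,0,0,0,1,-0.36,-0.45,0,0,0,0,1,-0.44,-0.56,0,0,0,0,1,-0.44,-0.56,0,0,0,0,1,-0.44,-0.56,0,0,0,0]'; python3 - <<'E'
from h import *
st();to([.5019,.2028,.205],52.44)
im=shot("top","top3");im2=shot("side","side3")
cv2.imwrite("pics/c3.png",cv2.resize(np.hstack([im[180:300,130:280],im2[210:360,120:320][:120,:]])[:,:,::-1],None,fx=2.2,fy=2.2,interpolation=cv2.INTER_CUBIC))
E
```

```text
time: 5.3
eef_pos: [0.4928, 0.0531, 0.2566]
tcp_rot: [2.974, -1.007, -0.003]
contact_force: [0.6, -1.3, -4.1]
finger_gap: 0.0113
grip_force: 79.6
time: 5.92
eef_pos: [0.4915, 0.1935, 0.257]
tcp_rot: [2.972, -1.012, -0.002]
contact_force: [-0.5, -0.9, -4.8]
finger_gap: 0.0115
grip_force: 79.8
t 5.92 pos [0.4915 0.1935 0.257 ] yaw y -127.61 z [-0.0016 -0.0012 -1.    ] F [-0.5 -0.9 -4.8] M [-0.08 -0.09  0.01] gap 0.0115 grip 79.8 j [ 0.75  0.27 -0.5  -0.   -0.8   0.17]
shift [ 0.013 -0.069  0.26 ] turn [ 1.000e-04 -5.000e-04  4.999e-01] deg [  0.   -0.2 179.9]
shift [ 0.013 -0.069  0.26 ] turn [ 0.0003  0.0001 -0.0001] deg [ 0.1  0.  -0.1]
```

View pics/c3.png

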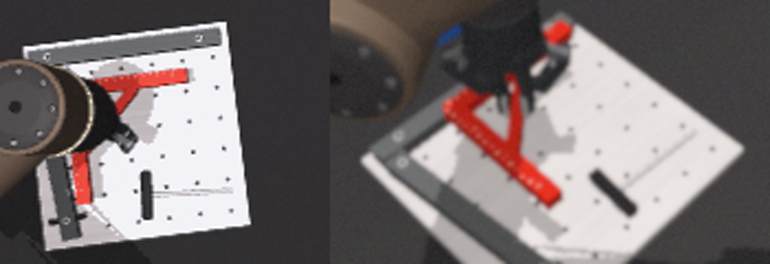

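The square hangs over the deck, clear of guide and hex key; its upper leg shows at (150,78) and its left leg at (82,180) in the crop. I'll measure its yaw and corner from those outer edges, then lower it.

```bash
cat >> h.py <<'E'
def sq(f,z,x0,x1,y0,y1):
    im=cv2.imread(f"pics/{f}.png").astype(int);m=(im[:,:,2]>120)&(im[:,:,1]<100)&(im[:,:,0]<100)
    m[:, :130]=0;m[:,285:]=0
    up=np.array([(x,np.nonzero(m[:,x])[0].min()-.5) for x in range(x0,x1)]);lf=np.array([(np.nonzero(m[y])[0].min()-.5,y) for y in range(y0,y1)])
    L=[cv2.fitLine(np.float32(ray("top",e,z)[:,:2]),cv2.DIST_HUBER,0,.01,.01).ravel() for e in(up,lf)]
    A,B=L;s=np.linalg.solve(np.c_[A[:2],-B[:2]],B[2:]-A[2:]);C=A[2:]+s[0]*A[:2]
    d=np.array([.4678,.1701]);a=np.radians(-7.44);M=np.array([[np.cos(a),-np.sin(a)],[np.sin(a),np.cos(a)]])
    print("corner",C,"deck mm",M@(C-d)*1000,"yaw up",np.degrees(np.arctan2(A[1],A[0]))%180-90,"left",(np.degrees(np.arctan2(B[1],B[0]))+90)%180-90)
E
python3 - <<'E'
from h import *
im=cv2.imread("pics/top3.png").astype(int);m=(im[:,:,2]>120)&(im[:,:,1]<100)&(im[:,:,0]<100)
ys,xs=np.nonzero(m[180:300,130:280]);print(xs.min()+130,xs.max()+130,ys.min()+180,ys.max()+180)
sq("top3",.097,178,213,252,271)
E
python3 -m handwheel '[1,0.01,-0.07,0,0,0,0,1,0.01,-0.07,0.1,0,0,0,1,0.01,-0.07,0.2,0,0,0,1,0.01,-0.07,0.26,0,0,0,1,0.01,-0.07,0.26,0,0,0]'
```

```text
163 214 211 272
corner [0.54072833 0.2558947 ] deck mm [83.42372013 75.62905055] yaw up 6.0162735 left 7.8917694
time: 6.65
eef_pos: [0.5019, 0.2048, 0.205]
tcp_rot: [2.973, -1.01, -0.001]
contact_force: [-0.6, -0.0, -4.8]
finger_gap: 0.0116
grip_force: 79.7
```

```bash
python3 -m handwheel '[1,0,0,0.04,0,0,0,1,0,0,0.06,0,0,0,1,0,0,0.075,0,0,0,1,0,0,0.075,0,0,0,1,0,0,0.075,0,0,0]'; python3 -c "
from h import *
st()
a=np.radians(7.44);s=readout.observe();R0=R.from_rotvec(s['tcp_rot']).inv()
print('deck x 10mm',R0.apply([.01*np.cos(a),.01*np.sin(a),0])/.2,'deck y 10mm',R0.apply([-.01*np.sin(a),.01*np.cos(a),0])/.2)"
```

```text
time: 7.28
eef_pos: [0.5018, 0.205, 0.1908]
tcp_rot: [-2.975, 1.01, -0.0]
contact_force: [0.3, -0.1, -4.3]
finger_gap: 0.0118
grip_force: 79.8
t 7.28 pos [0.5018 0.205  0.1908] yaw y -127.52 z [ 1.e-04  1.e-04 -1.e+00] F [ 0.3 -0.1 -4.3] M [-0.06  0.03  0.01] gap 0.0118 grip 79.8 j [ 0.75  0.38 -0.53  0.   -0.66  0.17]
deck x 10mm [ 3.53795749e-02 -3.53310860e-02  6.23607857e-06] deck y 10mm [-3.53310865e-02 -3.53795747e-02  4.28504035e-06]
```

```bash
python3 -m handwheel '[1,0.02,-0.02,0.005,0,0,0,1,0.035,-0.035,0.01,0,0,0,1,0.05,-0.05,0.01,0,0,0,1,0.06,-0.06,0.01,0,0,0,1,0.06,-0.06,0.01,0,0,0]'; python3 -c "
from h import *
st()"
```

```text
time: 7.9
eef_pos: [0.5199, 0.2078, 0.1904]
tcp_rot: [-2.973, 1.008, -0.004]
contact_force: [-1.1, -0.4, 8.3]
finger_gap: 0.0117
grip_force: 81.6
t 7.9 pos [0.5199 0.2078 0.1904] yaw y -127.47 z [ 0.0029  0.0015 -1.    ] F [-1.1 -0.4  8.3] M [-0.39  0.4  -0.02] gap 0.0117 grip 81.6 j [ 0.73  0.4  -0.49  0.   -0.67  0.19]
```

```bash
python3 -m handwheel '[1,0.007,-0.007,-0.005,0,0,0,1,0.014,-0.014,-0.005,0,0,0,1,0.014,-0.014,-0.005,0,0,0]'; python3 -c "
from h import *
st()"
```

```text
time: 8.28
eef_pos: [0.5226, 0.2079, 0.1904]
tcp_rot: [-2.975, 1.01, 0.0]
contact_force: [-4.7, 1.4, 9.6]
finger_gap: 0.0116
grip_force: 81.6
t 8.28 pos [0.5226 0.2079 0.1904] yaw y -127.51 z [ 0.e+00  2.e-04 -1.e+00] F [-4.7  1.4  9.6] M [0.21 1.93 0.05] gap 0.0116 grip 81.6 j [ 0.73  0.41 -0.49 -0.   -0.68  0.19]
```

```bash
python3 -m handwheel '[1,-0.02,-0.02,-0.002,0,0,0,1,-0.04,-0.04,-0.002,0,0,0,1,-0.06,-0.06,-0.002,0,0,0,1,-0.078,-0.078,-0.002,0,0,0,1,-0.078,-0.078,-0.002,0,0,0]'; python3 -c "
from h import *
st()"
```

```text
time: 8.9
eef_pos: [0.5196, 0.2294, 0.1904]
tcp_rot: [2.974, -1.009, -0.0]
contact_force: [-1.9, -3.5, 8.9]
finger_gap: 0.0115
grip_force: 81.5
t 8.9 pos [0.5196 0.2294 0.1904] yaw y -127.49 z [-6.0e-04 -1.3e-03 -1.0e+00] F [-1.9 -3.5  8.9] M [-1.28  1.18  0.12] gap 0.0115 grip 81.5 j [ 0.76  0.41 -0.47  0.   -0.69  0.16]
```

```bash
python3 -m handwheel '[1,-0.01,-0.014,0,0,0,0,1,-0.018,-0.024,0,0,0,0,1,-0.025,-0.032,0,0,0,0,1,-0.025,-0.032,0,0,0,0]'; python3 - <<'E'
from h import *
st()
im=shot("top","top4");im2=shot("side","side4")
cv2.imwrite("pics/c4.png",np.hstack([cv2.resize(i,None,fx=3,fy=3,interpolation=cv2.INTER_CUBIC) for i in(im[185:305,130:250],im2[210:330+0,130:270])])[:,:,::-1])
E
```

```text
time: 9.4
eef_pos: [0.5192, 0.2368, 0.1904]
tcp_rot: [2.972, -1.01, -0.001]
contact_force: [-4.2, -6.7, 11.1]
finger_gap: 0.0117
grip_force: 81.8
t 9.4 pos [0.5192 0.2368 0.1904] yaw y -127.52 z [-0.0016 -0.0024 -1.    ] F [-4.2 -6.7 11.1] M [-2.34  1.38  0.01] gap 0.0117 grip 81.8 j [ 0.77  0.42 -0.47  0.   -0.69  0.14]
```

View pics/c4.png

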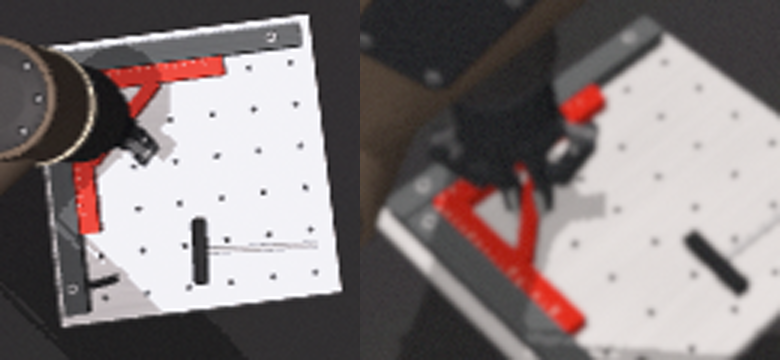

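The square is almost seated: its upper leg is along the back rail at (170,70) and its left leg along the guide at (88,195). I'll press diagonally until the force builds up.

```bash
python3 -m handwheel '[1,0,-0.01,0,0,0,0,1,0,-0.02,0,0,0,0,1,0,-0.03,0,0,0,0,1,0,-0.03,0,0,0,0,1,0,-0.03,0,0,0,0]'; python3 - <<'E'
from h import *
st(); s=readout.observe(); print(s["tcp_rot"])
for k in(-7.44,): print(R.from_euler('z',k,degrees=True).apply(s["contact_force"]))
E
```

```text
time: 10.12
eef_pos: [0.5204, 0.2382, 0.1904]
tcp_rot: [2.963, -1.008, -0.008]
contact_force: [-15.2, -19.4, 28.5]
finger_gap: 0.0118
grip_force: 83.9
t 10.12 pos [0.5204 0.2382 0.1904] yaw y -127.59 z [-0.0086 -0.0092 -0.9999] F [-15.2 -19.4  28.5] M [-6.73  5.08  0.05] gap 0.0118 grip 83.9 j [ 0.77  0.42 -0.46  0.   -0.7   0.14]
[ 2.96327565 -1.00840504 -0.00806286]
[-17.60510075 -17.300753    28.47257638]
```

Force jumped to about 17 N towards each rail with almost no travel, so the square is seated. I'll check the angles in the picture.

```bash
python3 - <<'E'
from h import *
im=shot("top","top5");I=im.astype(int)
cv2.imwrite("pics/c5.png",cv2.resize(im[190:300,130:220],None,fx=5,fy=5,interpolation=cv2.INTER_CUBIC)[:,:,::-1])
m=(I[:,:,0]>120)&(I[:,:,1]<100)&(I[:,:,2]<100)
ys,xs=np.nonzero(m[180:300,130:280]);print(xs.min()+130,xs.max()+130,ys.min()+180,ys.max()+180)
x1=xs.max()+128;y1=ys.max()+178
sq("top5",.030,x1-32,x1,y1-18,y1)
# guide outer edge (dark vs deck/bench) unreliable; inner edge below square vs white
g=I.sum(2)/3
e=[];
for y in list(range(264,271))+list(range(284,290)):
    row=g[y,150:180]; k=np.nonzero((row[:-1]<150)&(row[1:]>=150))[0]
    if len(k): k=k[0];e.append((150+k+(150-row[k])/(row[k+1]-row[k]),y))
e=np.array(e);print(e.T.round(1).tolist()); P=ray("top",e,.034)[:,:2];v=cv2.fitLine(np.float32(P),cv2.DIST_HUBER,0,.01,.01).ravel();print(np.degrees(np.arctan2(v[1],v[0])))
E
```

```text
154 204 204 262
corner [0.56686115 0.2857194 ] deck mm [113.1984678  101.81877665] yaw up 8.262825 left 1.2352753
[[157.8, 158.2, 158.2, 157.9, 158.4, 158.6, 158.6, 160.3, 160.3, 160.5, 160.5, 160.6, 159.4], [264.0, 265.0, 266.0, 267.0, 268.0, 269.0, 270.0, 284.0, 285.0, 286.0, 287.0, 288.0, 289.0]]
7.8654065
```

View pics/c5.png

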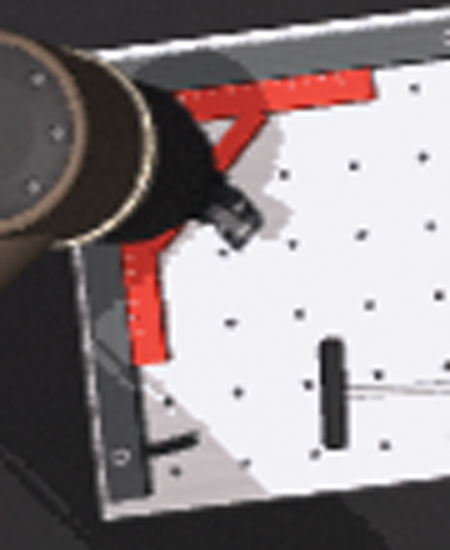

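The guide edge measures 7.9° against 7.4° for the deck. The moment about the vertical is about 0 while both rails are pressed with about 17 N, and a leg touching at one point only would give over 1 Nm. So both faces are flush, and I'm handing in.

```bash
python3 -m handwheel '[1,0,0,0,0,0,0,1,0,0,0,0,0,0]'; python3 -c "
from h import *
st();print(arm.finish_job())"
```

```text
time: 10.42
eef_pos: [0.5204, 0.2382, 0.1904]
tcp_rot: [2.963, -1.008, -0.008]
contact_force: [-13.2, -18.4, 27.6]
finger_gap: 0.0115
grip_force: 83.9
t 10.43 pos [0.5204 0.2382 0.1904] yaw y -127.59 z [-0.0085 -0.0091 -0.9999] F [-13.2 -18.4  27.6] M [-6.73  5.15  0.1 ] gap 0.0115 grip 83.9 j [ 0.77  0.42 -0.46  0.   -0.7   0.14]
the job is handed in; nothing more can be done
None
```

I handed the job in at about 10.4 s with the red square still gripped and pushed into the corner at roughly 15 N towards each rail; force and moment readings indicate both legs are flush and the guide square, but the hand-in returned no verdict.

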